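Hang the specimen sleeve on the free drying post

ROBOT

A 6-joint arm with a two-finger parallel gripper is mounted at the origin on a cart in front of the work surface, level with it; the furniture and walls round the work are solid. World frame = base frame: x ahead of the robot, y to its left, z up, the work surface at z = 0. Lengths are in mm, angles in rad, forces in N, time in s.
With the tool pointing down it reaches from about 350 to 975 mm from the base axis. Payload 7.1 kg.
Tool frame: the origin (TCP) lies midway between the tips of the shut fingers; the grasp point (between the pads) lies ctrl.grip_point_offset behind it (ctrl.grip_point_offset is the distance from the TCP to the grasp point, in mm); z points along the fingers, y is the line along which they close (so a half turn about z gives the same grasp; the last joint's range is limited). The gripper opens to 88 mm and grips with 3 to 60 N. Pads are 20 mm wide; open, the fingers measure 115 mm over their backs; the gripper's body (75 mm by 178 mm) begins 61 mm behind the grasp point.
Start: joints at [1.159, 0.423, 1.63, -0, 1.089, -0.019], TCP at [239.203, 577.396, 222.675] pointing down, gripper open.
Joint ranges: [-3, 3], [-0.9, 2.11], [0.09, 2.58], [-1.31, 4.45], [0.11, 2.69], [-2.54, 2.54]. Speed limits (rad/s): [2.39, 2.39, 3.01, 3.14, 3.14, 3.14].

INTERFACE

Orientations are given as a rotation vector (axis times angle).
In Python, from workcell import ctrl, get_image, close_job, finder gives the robot as it stands.
- The arm moves only by the tool servo_tool, never from a script. Its argument "deltas" is a list of rows, each a list of 2 entries, a list of its own where there are three numbers: the shift along the tool's x, y, z in mm, then the turn, a rotation vector about the tool's x, y, z in rad. A call has 1 to 5 rows; each row is the pose to reach, as a shift and turn from the pose commanded when the call began, along the tool's axes at that moment; what a row does not reach only later rows make up. A row lasts 1/12 s, in which the tool goes at most 41.7 mm and 7.16 degrees, less where a joint would pass 70% of its speed; a pose out of reach is approached as far as the arm can. A call with a gripper value outside its range is refused whole. "grip" is the closure, from -1 (fully open) to 1 (shut), so that 0 is half open, set as the call begins (left out, the last holds). The fingers move at their own pace and stop on an object; the grip force is fixed at half the most. Time passes only in rows, so rows that repeat a pose let the fingers close. It gives the time, the measured TCP pose, the force, the opening and the grip force at its end, in the units of the state.
- ctrl.get_obs(): the state, without advancing time (a new reading comes with each control period).
- get_image(name): name is "scene" or "top"; returns a dict with "frame" (400x640x3 uint8, blue, green, red), "depth" (400x640 float32, mm along the optical axis (not along the pixel's ray), 0 where there is no reading), "K" (3x3 intrinsics, pixels), "dist" ([k1, k2, p1, p2, k3] as OpenCV has them; the pictures are not rectified), "pose" (4x4, takes a point from camera to world coordinates). Camera axes: x right, y down, z forward; pixel columns grow to the right and rows downward; lengths in mm; the calibration is good to about 2 mm. A picture is of the moment at which its call begins.
- close_job(): hands the job in; it is judged then, once.
Trained networks look in a picture, given as the dict that the camera call returned (one of the last four; its "shot" number tells which), for a name from the list of things; names that differ only in an ending like _2 or _b are one class to them, and where a whole thing is asked for, a point or a joint stands for the part that bears it (a point fixed in the world has none). Each returns a list of dicts, best first, with "score" (0 to 1); they miss things now and then, are a little off and sometimes report something else, mostly with a low value. They report only what shows in the picture. A call takes as long as a camera call. They do not tell look-alikes from the thing itself.
- finder.search_frame(query, picture): "rect" ([centre column, centre row, width, height] as shares, 0 to 1, of the picture: columns of its width, rows of its height, round what is visible of it).
- finder.silhouettes(query, picture): "mask" (400x640 bool, what is visible of it) and "rect" ([centre column, centre row, width, height] as shares, 0 to 1, of the picture: columns of its width, rows of its height, round what is visible of it).
The state is a dict: "t": time; "qpos": joint angles; "qvel": joint speeds; "joint_torque": joint torques, N m; "ee_pos": TCP position; "orientation": TCP orientation; "ft_force": force on the tool from outside, world axes, zero at the start; "moment": the same for the moment, N m; "width": finger opening in mm; "grasp_force": force on a finger pad.
Only numpy, scipy, OpenCV 4.12 (cv2) and the standard library are available. Lean on these libraries where they do the work, as an engineer would, in place of code of your own. Each camera call takes 0.05 s, during which the arm holds its last target. There are 200 camera calls.

TASK

Hang the washed plastic specimen sleeve on the drying post that is still empty: thread it over the post from above, the same end up as it stands now, let it down gently without dropping it until it stands flat on the base, and let go. Leave the brass ring on the other post, and do not push the loose steel ring about.

Things in the scene. Friction and masses are not known exactly. Their poses are not given: they have to be found in the camera images.
- sleeve: Cream-grey plastic pipe sleeve, an upright open tube on the bench: 56 mm outer diameter at both ends, slightly narrower waist, 62 mm tall, bore 44 mm clear right through, about 90 g. Origin: centre of its underside; z up along the tube. It stands in either of two spots, in front of the press or to its right, the steel ring in the other.
- free_post_foot (a point): The empty one of two equal fixed drying stands on the left, in either order, 110 mm or more apart: round grey base 100 mm across, 12 mm high, with a central upright steel bar 18 mm in diameter, 70 mm above the base (tip 82 mm above the bench, chamfered). The point lies on the bar's axis at the base's top face; z up. The brass ring lies on the other.
- brass_ring: Brass-coloured sample ring, 69 mm outer diameter, 20 mm high, lying on the base of the other drying stand round its post. Origin: centre of its underside. It stays there.
- steel_ring: Plain pale steel cutter ring, 68 mm outer diameter, 30 mm high, loose on the bench. Origin: centre of its underside. A bystander. Behind both spots stands the fixed press: a box 0.28 m high reaching from 0.08 m right to 0.21 m left of straight ahead, its front 0.58 m ahead of the robot base; keep the gripper in front of it when passing.
Not all that is in view belongs to the job. What is shaped like the brass_ring but orange is not meant.

How it is judged (in metres and radians):
At the end, for the whole second after the job is handed in: The sleeve stands round the free post, its axis within 18 mm of the bar, its underside on the base (within 4 mm), within 6 degrees of upright, at rest; the brass ring still lies flat on the other stand round its post; the steel ring is within 30 mm of where it began (horizontal distance between sleeve and free_post_foot below 0.018 m and z of sleeve in the frame of free_post_foot below 0.004 m and angle between the z axis of sleeve and the z axis of free_post_foot, either way round below 0.1 rad and linear speed of sleeve below 0.02 m/s and distance of brass_ring from where it was at the start of the episode below 0.045 m and angle between brass_ring's own z axis and vertical below 0.15 rad and height (world z) of brass_ring between 0.007 and 0.017 m and distance of steel_ring from where it was at the start of the episode below 0.03 m); the robot touches nothing.
It fails at once if the sleeve is dropped down the post (faster than 0.7 m/s while it is over the post) (horizontal distance between sleeve and free_post_foot below 0.03 m and linear speed of sleeve above 0.7 m/s).
It fails at once if the brass ring is lifted off its stand by more than 25 mm (height (world z) of brass_ring above 0.037 m).
It fails at once if the steel ring is moved by more than 30 mm (distance of steel_ring from where it was at the start of the episode above 0.03 m).
It also fails if it takes over 40 s, if anything falls off the work surface, if the arm or the gripper's body presses on something with over 40 N, if the wrist force passes 120 N, or if a joint passes its speed limit or range.

## Working session

There is one attempt and no reset: what is moved stays moved. The work goes in short steps, Python scripts to look and compute and a tool call to move; the robot and the scene stay as the last step left them, time stands still between calls to the robot, and variables do not carry over. Pictures are saved under pics/ and viewed, at most 10 in all, crops included, and the job is handed in when it is done.

Besides the shell and the picture viewer there is one more tool, called after ">>>" as a command line: name --argument value ..., lists and objects as JSON in quotes. servo_tool: Moves the arm, as the interface text tells. Its arguments: {"type":"object","properties":{"deltas":{"type":"array","items":{"type":"array"}},"grip":{"type":"number"}},"required":["deltas"]}

```bash
mkdir -p pics
cat > h.py <<'E'
import numpy as np, cv2
from workcell import ctrl, get_image, close_job, finder
def pts(im, mask):
    v,u=np.nonzero(mask&(im["depth"]>0))
    n=cv2.undistortPoints(np.c_[u,v].astype(np.float64)[:,None],im["K"],np.array(im["dist"]))[:,0]
    d=im["depth"][v,u][:,None]
    P=np.c_[n*d,d]; T=im["pose"]
    return P@T[:3,:3].T+T[:3,3], np.c_[u,v]
E
python3 - <<'E'
from h import *
o=ctrl.get_obs(); print(ctrl.grip_point_offset,{k:np.round(v,3) for k,v in o.items()})
for c in("top","scene"):
    im=get_image(c); cv2.imwrite(f"pics/{c}0.png",im["frame"]); print(c,im["pose"].round(2).tolist())
    for q in("sleeve","free_post_foot","brass_ring","steel_ring"):
        for r in finder.silhouettes(q,im)[:4]:
            P,_=pts(im,r["mask"])
            if len(P)<5: continue
            zt=np.percentile(P[:,2],90); t=P[P[:,2]>zt-8]
            b=(t.min(0)+t.max(0))/2
            print(q,round(r["score"],2),"px",(np.array(r["rect"])*[640,400,640,400]).round(),"ztop",zt.round(),"mid",b.round(),"ext",np.ptp(t,axis=0).round())
E
```

```text
18.700000000000003 {'t': np.float64(0.0), 'qpos': array([ 1.159,  0.424,  1.631, -0.   ,  1.089, -0.019]), 'qvel': array([ 0.   , -0.001,  0.   , -0.   , -0.001, -0.   ]), 'joint_torque': array([-1.0000e-03, -5.4465e+01, -2.7368e+01,  6.4000e-02,  2.3000e-02,
       -0.0000e+00]), 'ee_pos': array([238.98 , 576.895, 221.917]), 'orientation': array([-6.130e-01, -3.081e+00,  2.000e-03]), 'ft_force': array([ 0.234, -0.153,  0.566]), 'moment': array([ 0.01 ,  0.029, -0.002]), 'grasp_force': np.float64(0.0), 'width': np.float64(87.768)}
top [[0.03, -1.0, 0.05, 417.37], [-1.0, -0.03, 0.02, 134.29], [-0.02, -0.05, -1.0, 1353.78], [0.0, 0.0, 0.0, 1.0]]
sleeve 0.64 px [416. 193.  25.  19.] ztop 63.0 mid [ 492. -135.   62.] ext [54. 57. 12.]
free_post_foot 0.61 px [221. 185.  36.  33.] ztop 16.0 mid [500. 434.  47.] ext [ 98. 100.  78.]
brass_ring 0.49 px [321. 206.  13.   1.] ztop 22.0 mid [451. 133.  21.] ext [ 5. 26.  9.]
steel_ring 0.48 px [369. 196.   6.  13.] ztop 30.0 mid [483.   3.  27.] ext [40. 12. 10.]
scene [[0.89, -0.27, 0.37, 169.55], [-0.45, -0.53, 0.72, -553.59], [0.0, -0.8, -0.6, 611.68], [0.0, 0.0, 0.0, 1.0]]
sleeve 0.74 px [364. 281.  29.  41.] ztop 60.0 mid [ 488. -138.   58.] ext [56. 56. 11.]
sleeve 0.67 px [320. 242.  28.  28.] ztop 29.0 mid [476.  26.  26.] ext [66. 70. 11.]
free_post_foot 0.71 px [264. 156.  34.  33.] ztop 48.0 mid [496. 428.  61.] ext [16. 12. 40.]
brass_ring 0.84 px [295. 183.  27.  13.] ztop 32.0 mid [516. 255.  29.] ext [66. 70. 10.]
brass_ring 0.67 px [299. 218.  27.  27.] ztop 20.0 mid [479. 126.  16.] ext [68. 69. 10.]
steel_ring 0.56 px [322. 241.  31.  33.] ztop 29.0 mid [477.  26.  27.] ext [68. 70. 10.]
```

View pics/top0.png

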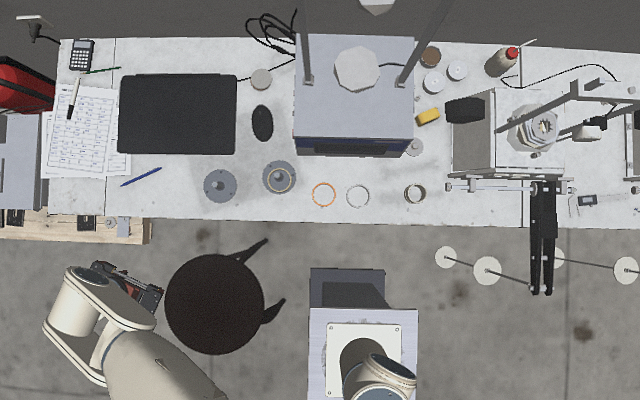

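View pics/scene0.png

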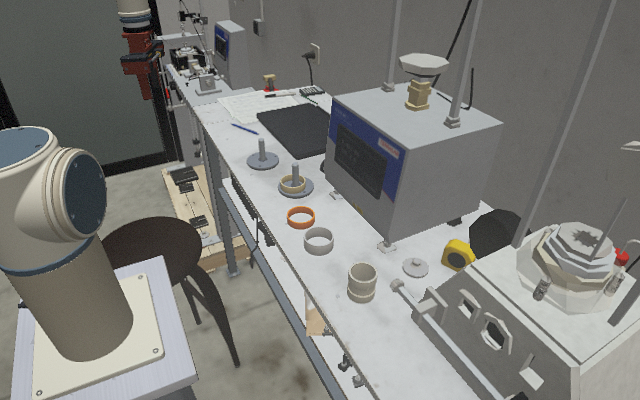

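The top view shows the sleeve at px (416,193). The empty stand is at (221,185), the brass stand at (278,178), the orange decoy at (323,195) and the steel ring at (357,196). Next I'll refine the sleeve and bar axes and check the clearance round the sleeve.

Run:
```python
from h import *
from scipy.spatial.transform import Rotation as R
o=ctrl.get_obs(); print(R.from_rotvec(o["orientation"]).as_matrix().round(3).tolist())
def circ(p):
    s=np.linalg.lstsq(np.c_[2*p[:,:2],np.ones(len(p))],(p[:,:2]**2).sum(1),rcond=None)[0]
    return s[:2].round(1),round(float(np.sqrt(s[2]+s[:2]@s[:2])),1)
H={}
for c in("top","scene"):
    im=get_image(c); P,_=pts(im,np.ones((400,640),bool))
    def near(x,y,r,z0,z1): return P[(np.hypot(P[:,0]-x,P[:,1]-y)<r)&(P[:,2]>z0)&(P[:,2]<z1)]
    s=near(491,-136,40,55,70); print(c,"sleeve rim",len(s),circ(s),"bbmid",((s.min(0)+s.max(0))/2).round(1),np.ptp(s,axis=0).round(1))
    for z in(5,15,25,35,45,55):
        s=near(491,-136,40,z-5,z+5); 
        if len(s)>20: print("  z",z,"y-width",np.ptp(s[:,1]).round(1))
    t=near(499,430,60,70,95); print(" tip",len(t),t.mean(0).round(1) if len(t) else 0)
    b=near(499,430,60,20,95); print(" bar",len(b),b.mean(0).round(1), circ(b))
    d=near(499,432,65,8,16); print(" base",len(d),((d.min(0)+d.max(0))/2).round(1),np.ptp(d,axis=0).round(1))
    for i in range(12):
        for j in range(12):
            x=390+20*i;y=-40-20*j
            q=P[(abs(P[:,0]-x)<10)&(abs(P[:,1]-y)<10)&(P[:,2]<500)]
            if len(q): H[i,j]=max(H.get((i,j),-99),q[:,2].max())
print("cols y",[-40-20*j for j in range(12)])
for i in range(12): print(390+20*i,[int(H.get((i,j),-1)) for j in range(12)])
```

```text
[[-0.924, 0.383, -0.0], [0.383, 0.924, -0.0], [0.0, -0.0, -1.0]]
top sleeve rim 91 (array([ 490.7, -135.5]), 26.3) bbmid [ 491.7 -135.7   60.6] [53.8 56.1 11.1]
  z 5 y-width 75.0
  z 15 y-width 53.0
  z 25 y-width 52.9
  z 35 y-width 52.9
  z 45 y-width 50.5
  z 55 y-width 54.7
 tip 38 [499.  432.7  79.5]
 bar 62 [498.4 430.5  65.8] (array([497.7, 431. ]), 7.2)
 base 688 [500.3 434.2  12. ] [98.1 99.4  7.9]
scene sleeve rim 239 (array([ 488.3, -137.9]), 26.1) bbmid [ 488.6 -137.1   59.5] [56.5 57.5  8.9]
  z 5 y-width 74.9
  z 15 y-width 54.0
  z 25 y-width 54.8
  z 35 y-width 51.9
  z 45 y-width 54.9
  z 55 y-width 57.5
 tip 31 [494.8 428.4  77.5]
 bar 119 [494.9 427.8  53.4] (array([496. , 431.3]), 6.8)
 base 402 [495.9 433.1  11.9] [ 96.1 101.8   7.8]
cols y [-40, -60, -80, -100, -120, -140, -160, -180, -200, -220, -240, -260]
390 [2, 0, 1, 0, 1, 2, 1, 1, 0, 2, 2, 0]
410 [5, 4, 5, 5, 4, 6, 4, 4, 5, 5, 5, 4]
430 [5, 5, 5, 4, 6, 5, 4, 5, 4, 7, 6, 7]
450 [5, 5, 4, 6, 4, 3, 5, 4, 6, 7, 6, 4]
470 [8, 5, 6, 45, 66, 66, 63, 3, 6, 7, 10, 4]
490 [5, 5, 5, 65, 63, 4, 64, 5, 100, 102, 99, 111]
510 [2, 5, 6, 63, 63, 65, 64, 5, 103, 107, 103, 109]
530 [4, 4, 8, 4, 5, 6, 4, 5, 95, 92, 66, 123]
550 [5, 5, 4, 6, 5, 5, 5, 5, 4, 7, 82, 131]
570 [5, 5, 5, 4, 5, 6, 4, 6, 5, 6, 80, 131]
590 [248, 256, 238, 4, 8, 9, 4, 4, 5, 6, 78, 131]
610 [275, 276, 276, 9, 16, 26, 13, 4, 5, 3, 84, 128]
```

>>> servo_tool --deltas '[[[-26,-29,0],[0,0,0.11]],[[-52,-58,0],[0,0,0.22]],[[-78,-87,0],[0,0,0.33]],[[-104,-116,0],[0,0,0.44]],[[-130,-145,0],[0,0,0.55]]]' --grip -1

```text
t: 1.02
ee_pos: [303.9, 392.1, 222.7]
orientation: [1.433, 2.795, 0.0]
ft_force: [0.9, -0.0, 1.5]
width: 87.8
grasp_force: 0.0
```

>>> servo_tool --deltas '[[[-38,-11,0],[0,0,0.09]],[[-76,-22,0],[0,0,0.18]],[[-114,-33,0],[0,0,0.27]],[[-152,-44,0],[0,0,0.36]],[[-190,-55,0],[0,0,0.45]]]'

```text
t: 1.43
ee_pos: [371.2, 205.9, 223.0]
orientation: [2.02, 2.406, 0.001]
ft_force: [0.9, 0.7, 0.2]
width: 87.9
grasp_force: 0.0
```

```bash
cat >> h.py <<'E'
from scipy.spatial.transform import Rotation as R
def to(x,y,z):
    o=ctrl.get_obs(); M=R.from_rotvec(o["orientation"]).as_matrix()
    print(o["ee_pos"].round(1),"R",M.round(3).tolist(),"q",o["qpos"].round(2),"delta",(M.T@(np.array([x,y,z])-o["ee_pos"])).round(1))
E
python3 -c "
from h import *
to(490,-136.5,200)"
```

```text
[371.2 205.9 223. ] R [[-0.173, 0.985, 0.001], [0.985, 0.173, 0.0], [0.0, 0.001, -1.0]] q [ 0.48  0.12  2.05 -0.    0.97  0.3 ] delta [-357.8   57.7   23. ]
```

>>> servo_tool --deltas '[[[-38,6,0],[0,0,0]],[[-76,12,0],[0,0,0]],[[-114,18,4],[0,0,0]],[[-152,24,8],[0,0,0]],[[-190,30,12],[0,0,0]]]'

```text
t: 1.85
ee_pos: [434.6, 24.0, 211.0]
orientation: [2.015, 2.409, 0.001]
ft_force: [0.6, -0.7, 0.4]
width: 87.8
grasp_force: 0.0
```

>>> servo_tool --deltas '[[[-38,6,2],[0,0,0]],[[-76,12,4],[0,0,0]],[[-114,18,6],[0,0,0]],[[-145,24,8],[0,0,0]],[[-160,26,10],[0,0,0]]]'

```text
t: 2.27
ee_pos: [489.5, -130.5, 201.0]
orientation: [2.017, 2.406, 0.001]
ft_force: [-0.1, -0.1, 0.5]
width: 87.7
grasp_force: 0.0
```

>>> servo_tool --deltas '[[[0,0,0],[0,0,0]],[[0,0,0],[0,0,0]]]'

```text
t: 2.43
ee_pos: [487.8, -127.4, 200.5]
orientation: [-2.017, -2.408, 0.0]
ft_force: [0.3, 0.2, -0.2]
width: 88.2
grasp_force: 0.0
```

```bash
python3 -c "
from h import *
to(490,-136.5,110)
im=get_image('scene'); f=im['frame'][120:345,220:540]; cv2.imwrite('pics/s1.png',cv2.resize(f,None,fx=2.4,fy=2.4))
"
```

```text
[ 487.8 -127.4  200.5] R [[-0.175, 0.985, -0.001], [0.985, 0.175, 0.0], [0.0, -0.0, -1.0]] q [-0.28  0.28  1.91  0.    0.95 -0.46] delta [-9.4  0.6 90.5]
```

View pics/s1.png

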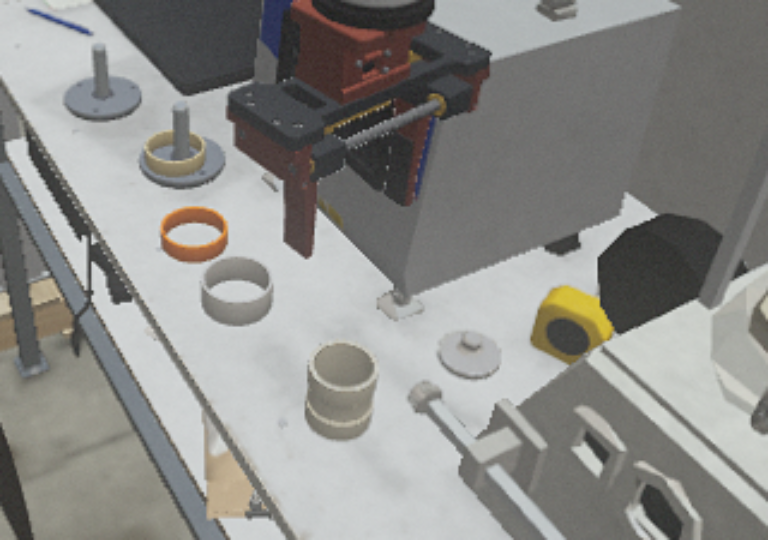

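The gripper's long side lies along the closing axis. It is clear of both the press and the handle knob on the right. The sleeve (crop 342,390) is upright, so I'm descending in two steps.

>>> servo_tool --deltas '[[[-5,0,20],[0,0,0]],[[-9,1,45],[0,0,0]],[[-9,1,70],[0,0,0]],[[-9,1,85],[0,0,0]],[[-9,1,90],[0,0,0]]]'

```text
t: 2.9
ee_pos: [488.8, -133.8, 108.7]
orientation: [-2.011, -2.409, 0.002]
ft_force: [-1.1, -0.2, -0.2]
width: 88.2
grasp_force: 0.0
```

>>> servo_tool --deltas '[[[0,0,0],[0,0,0]],[[0,0,0],[0,0,0]]]'

```text
t: 3.07
ee_pos: [490.8, -134.9, 111.3]
orientation: [2.014, 2.411, 0.0]
ft_force: [0.3, 0.3, -0.4]
width: 87.5
grasp_force: 0.0
```

```bash
python3 -c "
from h import *
to(490,-136.5,15)
im=get_image('scene'); f=im['frame'][170:345,270:500]; cv2.imwrite('pics/s2.png',cv2.resize(f,None,fx=3.3,fy=3.3))
"
```

```text
[ 490.8 -134.9  111.3] R [[-0.178, 0.984, 0.0], [0.984, 0.178, -0.0], [-0.0, 0.0, -1.0]] q [-0.29  0.42  1.96  0.    0.76 -0.47] delta [-1.4 -1.1 96.3]
```

View pics/s2.png

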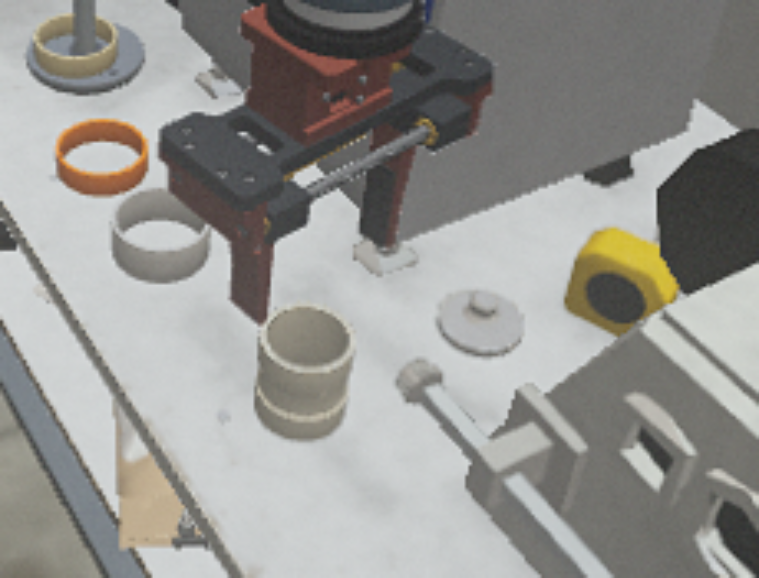

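The fingers straddle the sleeve (crop 305,370) with a gap on each side, and the knob at (418,380) is clear. I'm going down.

>>> servo_tool --deltas '[[[-1,-1,20],[0,0,0]],[[-1,-1,40],[0,0,0]],[[-1,-1,60],[0,0,0]],[[-1,-1,75],[0,0,0]],[[-1,-1,85],[0,0,0]]]'

```text
t: 3.53
ee_pos: [490.2, -136.7, 25.6]
orientation: [2.014, 2.41, 0.001]
ft_force: [0.3, 0.4, -0.6]
width: 87.5
grasp_force: 0.0
```

>>> servo_tool --deltas '[[[0,0,6],[0,0,0]],[[0,0,12],[0,0,0]],[[0,0,12],[0,0,0]]]'

```text
t: 3.78
ee_pos: [489.9, -136.8, 13.5]
orientation: [2.015, 2.41, 0.0]
ft_force: [0.2, -0.1, 0.0]
width: 87.8
grasp_force: 0.0
```

>>> servo_tool --deltas '[[[0,0,0],[0,0,0]],[[0,0,0],[0,0,0]],[[0,0,0],[0,0,0]],[[0,0,0],[0,0,0]],[[0,0,0],[0,0,0]]]' --grip 1

```text
t: 4.2
ee_pos: [490.0, -136.9, 14.1]
orientation: [2.015, 2.41, 0.0]
ft_force: [-0.0, -0.0, 0.2]
width: 57.9
grasp_force: 0.0
```

>>> servo_tool --deltas '[[[0,0,0],[0,0,0]],[[0,0,0],[0,0,0]],[[0,0,0],[0,0,0]],[[0,0,0],[0,0,0]],[[0,0,0],[0,0,0]]]'

```text
t: 4.62
ee_pos: [490.0, -136.9, 13.9]
orientation: [2.015, 2.41, 0.0]
ft_force: [-0.9, -0.8, 6.0]
width: 55.1
grasp_force: 30.0
```

>>> servo_tool --deltas '[[[0,0,-5],[0,0,0]],[[0,0,-20],[0,0,0]],[[0,0,-45],[0,0,0]],[[0,0,-70],[0,0,0]],[[0,0,-95],[0,0,0]]]'

```text
t: 5.03
ee_pos: [489.1, -136.6, 109.4]
orientation: [-2.014, -2.409, 0.001]
ft_force: [-0.9, -0.4, -1.0]
width: 55.1
grasp_force: 30.0
```

>>> servo_tool --deltas '[[[0,0,-15],[0,0,0]],[[0,0,-25],[0,0,0]],[[0,0,-25],[0,0,0]],[[0,0,-25],[0,0,0]]]'

```text
t: 5.37
ee_pos: [489.6, -136.7, 133.6]
orientation: [2.015, 2.41, 0.0]
ft_force: [0.2, 0.9, -1.2]
width: 55.3
grasp_force: 30.0
```

```bash
python3 -c "
from h import *
print(ctrl.get_obs()['width'])
to(410,60,136)
im=get_image('scene'); f=im['frame'][150:345,250:510]; cv2.imwrite('pics/s3.png',cv2.resize(f,None,fx=3,fy=3))
"
```

```text
55.257351804175855
[ 489.6 -136.7  133.6] R [[-0.177, 0.984, 0.0], [0.984, 0.177, -0.0], [-0.0, 0.0, -1.0]] q [-0.3   0.38  1.95  0.    0.81 -0.47] delta [207.7 -43.5  -2.5]
```

View pics/s3.png

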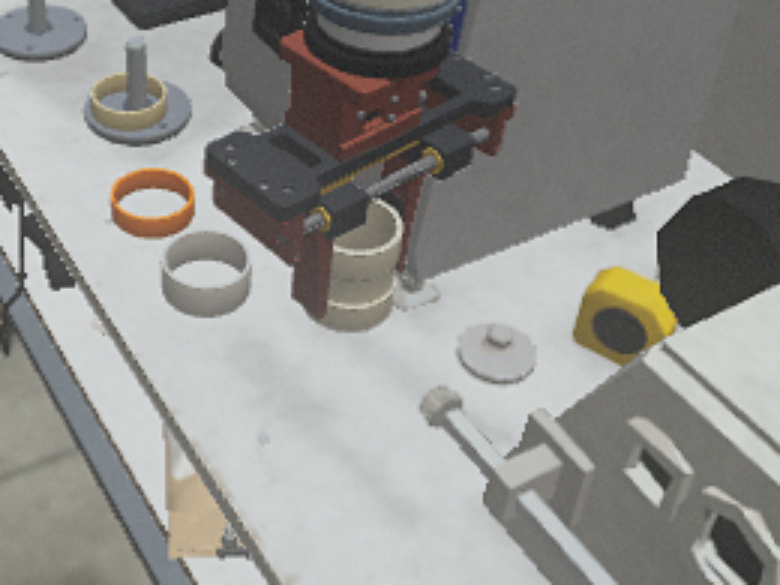

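Held upright (crop 360,265). Carrying it to the left, in front of the press.

>>> servo_tool --deltas '[[[25,-10,0],[0,0,0]],[[62,-20,0],[0,0,0]],[[100,-28,0],[0,0,0]],[[138,-31,0],[0,0,0]],[[175,-31,0],[0,0,0]]]'

```text
t: 5.83
ee_pos: [425.7, 31.1, 132.2]
orientation: [-2.015, -2.407, 0.004]
ft_force: [0.2, 0.4, -0.9]
width: 55.0
grasp_force: 30.0
```

>>> servo_tool --deltas '[[[37,6,0],[0,0,0]],[[74,12,0],[0,0,0]],[[111,18,0],[0,0,0]],[[148,24,0],[0,0,0]],[[185,30,0],[0,0,0]]]'

```text
t: 6.25
ee_pos: [423.7, 218.8, 132.3]
orientation: [-2.014, -2.409, 0.004]
ft_force: [0.4, -0.5, -0.8]
width: 55.4
grasp_force: 30.0
```

```bash
python3 -c "
from h import *
print(ctrl.get_obs()['width'])
to(497,432,134)"
```

```text
55.36997892180114
[423.7 218.8 132.3] R [[-0.177, 0.984, -0.002], [0.984, 0.177, -0.001], [-0.001, -0.003, -1.0]] q [ 0.45  0.35  2.01 -0.    0.78  0.27] delta [196.8 109.9  -2.2]
```

>>> servo_tool --deltas '[[[36,20,0],[0,0,0]],[[72,40,0],[0,0,0]],[[108,60,0],[0,0,0]],[[140,78,0],[0,0,0]],[[165,92,0],[0,0,0]]]'

```text
t: 6.67
ee_pos: [486.2, 398.5, 131.7]
orientation: [-2.013, -2.411, 0.003]
ft_force: [0.6, -0.1, -0.8]
width: 55.2
grasp_force: 30.0
```

>>> servo_tool --deltas '[[[15,8,0],[0,0,0]],[[25,14,0],[0,0,0]],[[25,14,0],[0,0,0]],[[25,14,0],[0,0,0]]]'

```text
t: 7.0
ee_pos: [494.9, 422.2, 132.1]
orientation: [-2.014, -2.41, 0.004]
ft_force: [-0.7, -0.6, -1.6]
width: 55.1
grasp_force: 30.0
```

Run:
```python
from h import *
to(497,432,134)
for c in("top","scene"):
    im=get_image(c); P,uv=pts(im,np.ones((400,640),bool))
    for r in finder.silhouettes("sleeve",im)[:2]:
        S,_=pts(im,r["mask"]); print(c,r["score"],"mid",((S.min(0)+S.max(0))/2).round(1),np.ptp(S,axis=0).round(1))
    d=P[(np.hypot(P[:,0]-499,P[:,1]-432)<65)&(P[:,2]>8)&(P[:,2]<16)]; print(c,"base",len(d),((d.min(0)+d.max(0))/2).round(1),np.ptp(d,axis=0).round(1))
    if c=="scene": cv2.imwrite('pics/s4.png',cv2.resize(im['frame'][70:220,170:370],None,fx=4,fy=4))
```

```text
[494.9 422.2 132.1] R [[-0.177, 0.984, -0.002], [0.984, 0.177, -0.002], [-0.002, -0.002, -1.0]] q [ 0.69  0.57  1.63 -0.    0.95  0.51] delta [ 9.2  3.8 -1.9]
top 0.5 mid [517.9 264.3  27.8] [60.2 50.7 13.3]
top base 226 [509.7 415.6  12. ] [79.  62.2  7.9]
scene 0.88 mid [491.2 420.2 150.1] [53.  57.3 59.5]
scene base 398 [495.9 431.5  12. ] [ 96.4 101.6   7.7]
```

View pics/s4.png

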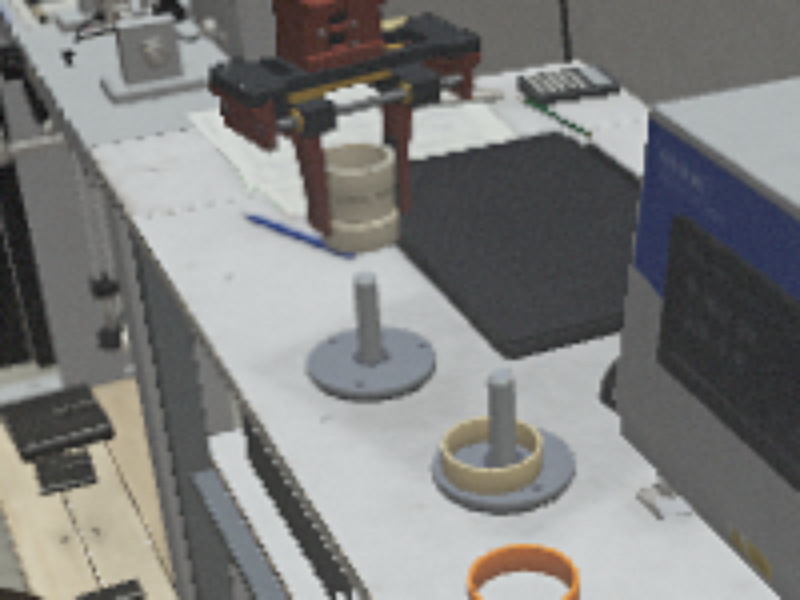

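The sleeve is right of the bar in y by about 10 mm, as measured. The bar tip is at crop (366,275) and the sleeve at (362,195). I'm correcting and lowering to just above the tip.

>>> servo_tool --deltas '[[[5,2,0],[0,0,0]],[[10,4.5,5],[0,0,0]],[[10,4.5,14],[0,0,0]],[[10,4.5,22],[0,0,0]],[[10,4.5,26],[0,0,0]]]'

```text
t: 7.62
ee_pos: [497.6, 433.1, 105.7]
orientation: [-2.015, -2.41, 0.004]
ft_force: [-1.0, -0.3, -0.3]
width: 55.3
grasp_force: 30.0
```

>>> servo_tool --deltas '[[[0,0,0],[0,0,0]],[[0,0,0],[0,0,0]]]'

```text
t: 7.78
ee_pos: [498.0, 433.4, 106.9]
orientation: [-2.015, -2.41, 0.002]
ft_force: [0.3, 0.5, -1.9]
width: 54.6
grasp_force: 30.0
```

Run:
```python
from h import *
to(497.5,432.5,26)
im=get_image("scene")
cv2.imwrite('pics/s5.png',cv2.resize(im['frame'][90:190,200:320],None,fx=6,fy=6))
r=finder.silhouettes("sleeve",im)[0]; S,_=pts(im,r["mask"]); print(r["score"],S[:,2].min(),S[:,2].max(),((S.min(0)+S.max(0))/2).round(1))
```

```text
[498.  433.4 106.9] R [[-0.177, 0.984, -0.001], [0.984, 0.177, -0.001], [-0.001, -0.001, -1.0]] q [ 0.7   0.61  1.61 -0.    0.92  0.52] delta [-0.7 -0.6 80.9]
0.7 7.6881385373282 156.8131670708002 [529.  506.3  82.3]
```

View pics/s5.png

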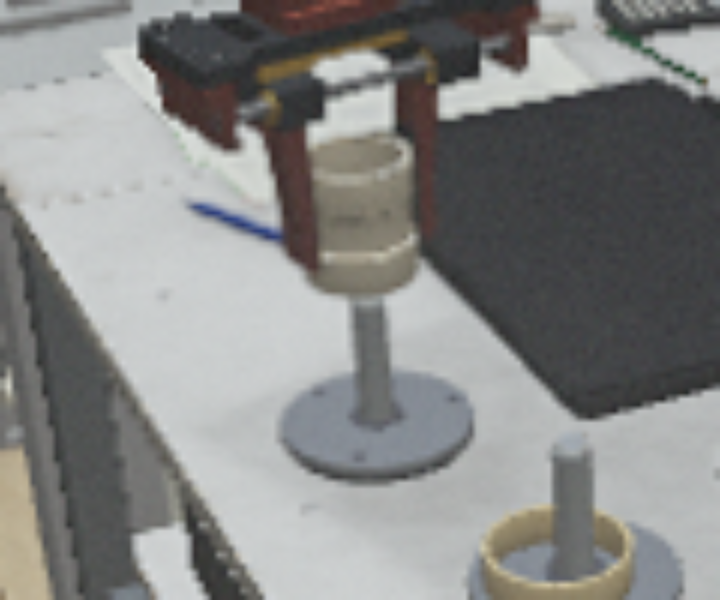

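The bar (crop 370,320) lines up with the sleeve axis (bottom about 363,280). I'm lowering it over the bar.

>>> servo_tool --deltas '[[[0,0,6],[0,0,0]],[[0,0,12],[0,0,0]],[[0,0,18],[0,0,0]],[[0,0,24],[0,0,0]],[[0,0,30],[0,0,0]]]'

```text
t: 8.3
ee_pos: [498.2, 433.6, 76.8]
orientation: [-2.015, -2.41, 0.001]
ft_force: [0.2, -0.2, -1.5]
width: 54.8
grasp_force: 30.0
```

Run:
```python
from h import *
o=ctrl.get_obs(); print(o["ft_force"].round(1),o["moment"].round(2),o["width"]); to(497.5,432.5,26)
im=get_image("scene")
cv2.imwrite('pics/s6.png',cv2.resize(im['frame'][100:190,205:315],None,fx=6,fy=6))
```

```text
[ 0.2 -0.2 -1.5] [-0.08  0.05 -0.03] 54.82530763875023
[498.2 433.6  76.8] R [[-0.177, 0.984, -0.0], [0.984, 0.177, -0.0], [-0.0, -0.0, -1.0]] q [ 0.7   0.65  1.62 -0.    0.87  0.52] delta [-0.9 -0.9 50.8]
```

View pics/s6.png

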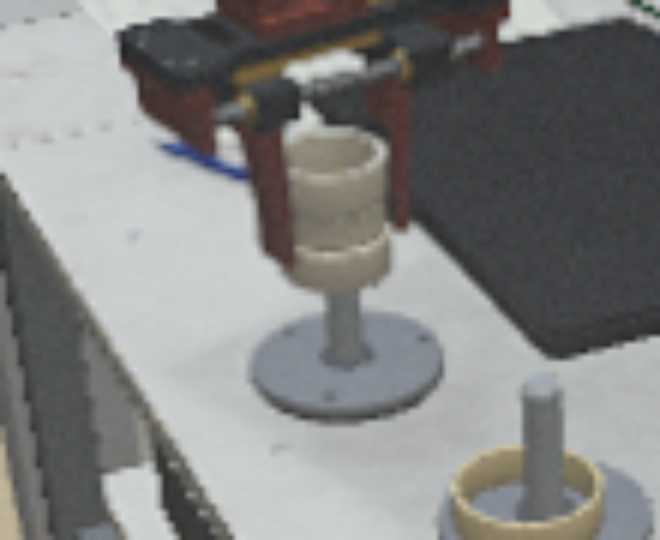

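No contact force, and the sleeve (crop 338,215) is round the bar. I'm continuing down.

>>> servo_tool --deltas '[[[-0.5,-0.5,10],[0,0,0]],[[-0.5,-0.5,20],[0,0,0]],[[-0.5,-0.5,30],[0,0,0]],[[-0.5,-0.5,38],[0,0,0]],[[-0.5,-0.5,44],[0,0,0]]]'

```text
t: 8.77
ee_pos: [497.5, 432.8, 32.1]
orientation: [-2.015, -2.41, 0.002]
ft_force: [0.8, -0.1, -1.1]
width: 55.4
grasp_force: 30.0
```

>>> servo_tool --deltas '[[[0,0,1],[0,0,0]],[[0,0,2],[0,0,0]],[[0,0,3],[0,0,0]],[[0,0,4],[0,0,0]],[[0,0,4],[0,0,0]]]'

```text
t: 9.18
ee_pos: [498.2, 433.3, 29.9]
orientation: [2.015, 2.41, 0.001]
ft_force: [-0.4, 0.2, -1.2]
width: 54.9
grasp_force: 30.0
```

>>> servo_tool --deltas '[[[0,0,0.5],[0,0,0]],[[0,0,1],[0,0,0]],[[0,0,1],[0,0,0]],[[0,0,1],[0,0,0]]]'

```text
t: 9.52
ee_pos: [498.0, 433.2, 28.8]
orientation: [2.015, 2.41, 0.0]
ft_force: [0.4, -1.0, -1.4]
width: 55.1
grasp_force: 30.0
```

>>> servo_tool --deltas '[[[0,0,0.5],[0,0,0]],[[0,0,1],[0,0,0]],[[0,0,1.5],[0,0,0]],[[0,0,1.5],[0,0,0]]]'

```text
t: 9.85
ee_pos: [497.9, 433.1, 27.0]
orientation: [-2.015, -2.41, 0.0]
ft_force: [-0.1, 0.0, -0.5]
width: 55.5
grasp_force: 30.0
```

>>> servo_tool --deltas '[[[0,0,0.5],[0,0,0]],[[0,0,1],[0,0,0]],[[0,0,1],[0,0,0]],[[0,0,1],[0,0,0]]]'

```text
t: 10.18
ee_pos: [498.0, 433.2, 26.2]
orientation: [-2.015, -2.41, 0.0]
ft_force: [0.8, 0.9, -1.6]
width: 55.2
grasp_force: 30.0
```

>>> servo_tool --deltas '[[[0,0,0.5],[0,0,0]],[[0,0,1],[0,0,0]],[[0,0,1],[0,0,0]],[[0,0,1],[0,0,0]]]'

```text
t: 10.52
ee_pos: [498.0, 433.2, 26.0]
orientation: [2.015, 2.41, 0.0]
ft_force: [-1.2, -1.4, 5.6]
width: 55.0
grasp_force: 30.0
```

>>> servo_tool --deltas '[[[0,0,0.3],[0,0,0]],[[0,0,0.7],[0,0,0]],[[0,0,0.7],[0,0,0]],[[0,0,0.7],[0,0,0]]]'

```text
t: 10.85
ee_pos: [498.0, 433.2, 25.9]
orientation: [2.015, 2.41, 0.0]
ft_force: [-2.7, -3.5, 10.7]
width: 55.2
grasp_force: 30.0
```

Contact came at the expected height (TCP 26 mm). I'm easing off and letting go.

>>> servo_tool --deltas '[[[0,0,-0.7],[0,0,0]],[[0,0,-0.7],[0,0,0]]]'

```text
t: 11.02
ee_pos: [498.1, 433.3, 26.0]
orientation: [2.015, 2.41, 0.0]
ft_force: [-1.9, -2.6, 7.5]
width: 54.6
grasp_force: 30.0
```

>>> servo_tool --deltas '[[[0,0,0],[0,0,0]],[[0,0,0],[0,0,0]],[[0,0,0],[0,0,0]],[[0,0,0],[0,0,0]],[[0,0,0],[0,0,0]]]' --grip -1

```text
t: 11.43
ee_pos: [497.9, 433.1, 25.0]
orientation: [-2.015, -2.41, 0.0]
ft_force: [0.7, -0.2, -0.6]
width: 84.7
grasp_force: 0.0
```

>>> servo_tool --deltas '[[[0,0,0],[0,0,0]],[[0,0,0],[0,0,0]],[[0,0,0],[0,0,0]],[[0,0,0],[0,0,0]]]'

```text
t: 11.77
ee_pos: [498.0, 433.2, 25.1]
orientation: [-2.015, -2.41, -0.0]
ft_force: [0.5, -0.4, -0.3]
width: 87.6
grasp_force: 0.0
```

Run:
```python
from h import *
o=ctrl.get_obs(); print(o["ft_force"].round(1),o["width"],o["ee_pos"])
im=get_image("scene")
cv2.imwrite('pics/s7.png',cv2.resize(im['frame'][100:200,205:325],None,fx=6,fy=6))
```

```text
[ 0.5 -0.4 -0.3] 87.6198765464572 [498.00695701 433.19282318  25.1418284 ]
```

View pics/s7.png

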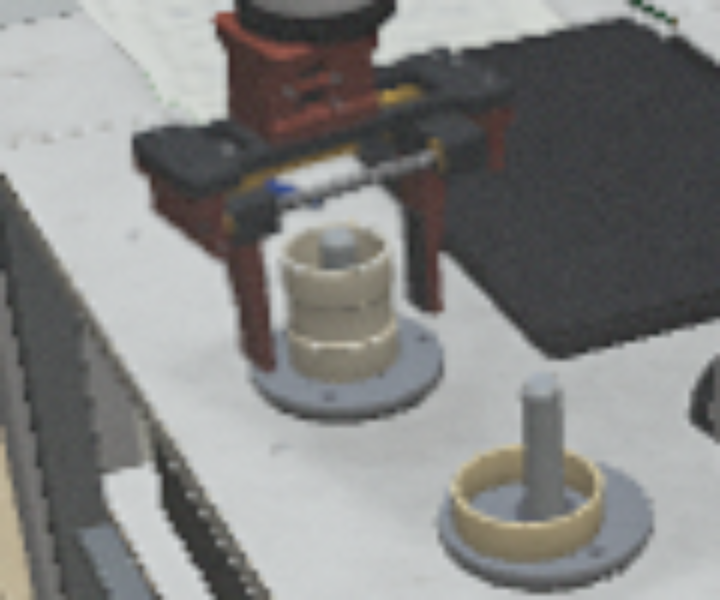

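The sleeve stands flat and centred on the base, with the bar tip inside its rim at (340,240). The fingers are clear, so I'm retreating straight up.

>>> servo_tool --deltas '[[[0,0,-8],[0,0,0]],[[0,0,-20],[0,0,0]],[[0,0,-45],[0,0,0]],[[0,0,-75],[0,0,0]],[[0,0,-110],[0,0,0]]]'

```text
t: 12.23
ee_pos: [497.3, 432.6, 136.2]
orientation: [-2.015, -2.41, 0.003]
ft_force: [0.0, -0.6, -0.3]
width: 87.8
grasp_force: 0.0
```

>>> servo_tool --deltas '[[[0,0,-15],[0,0,0]],[[0,0,-20],[0,0,0]],[[0,0,-20],[0,0,0]],[[0,0,-20],[0,0,0]]]'

```text
t: 12.57
ee_pos: [497.6, 432.9, 155.0]
orientation: [-2.015, -2.41, 0.001]
ft_force: [-1.1, -1.0, 0.6]
width: 88.0
grasp_force: 0.0
```

Run:
```python
from h import *
im=get_image("scene")
for q in("sleeve","brass_ring","steel_ring"):
    for r in finder.silhouettes(q,im)[:2]:
        S,_=pts(im,r["mask"]); print(q,round(r["score"],2),"zmax",S[:,2].max().round(1),((S.min(0)+S.max(0))/2).round(1))
print(close_job())
```

```text
sleeve 0.58 zmax 80.9 [520.9 498.8  39.9]
brass_ring 0.94 zmax 22.6 [478.9 137.1  10.6]
brass_ring 0.67 zmax 33.9 [516.6 277.3  16.7]
the job is handed in; nothing more can be done
None
```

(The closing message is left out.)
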